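# Slacken the left-hand wing nut of the root slicer

## Robot

A 7-joint arm with a two-finger parallel gripper is mounted at the origin on a cart in front of the work surface, level with it; the furniture and walls round the work are solid. World frame = base frame: x ahead of the robot, y to its left, z up, the work surface at z = 0. Lengths are in m, angles in rad, forces in N, time in s.
With the tool pointing down it reaches from about 0.4 to 0.9 m from the base axis. Payload 5.6 kg.
Tool frame: the origin (TCP) lies midway between the tips of the shut fingers; the grasp point (between the pads) lies 19 mm behind it; z points along the fingers, y is the line along which they close (so a half turn about z gives the same grasp; the last joint's range is limited). The gripper opens to 92 mm and grips with 3 to 60 N. Pads are 20 mm wide; open, the fingers measure 128 mm over their backs; the gripper's body (75 mm by 189 mm) begins 69 mm behind the grasp point.
Start: joints at [1.213, 0.468, -0.012, 1.603, 0.006, 1.071, -0.056], TCP at [0.201, -0.618, 0.215] pointing down, gripper open.
Joint ranges: [-2.53, 2.53], [-0.31, 2.02], [-1.57, 1.55], [0.28, 2.44], [-1.29, 4.43], [0.15, 1.84], [-2.92, 2.92]. Speed limits (rad/s): [2.57, 2.57, 3.14, 3.14, 3.14, 3.14, 3.14].

## Interface

Orientations are given as a 3x3 rotation matrix whose columns are the frame's x, y, z axes.
In Python, from station import env, effector, solver, viewer, workorder, search_frame, tip_of gives the robot as it stands. Calls block until the motion is done:
- env.reach(position, orientation): joint-space move of the TCP to a pose.
- env.movel(position, frame=None, rate=0.15): straight line of the TCP; frame=None keeps the orientation; rate is the mean speed in m/s.
- env.goto_joints(angles): joint-space move.
- effector.release() and effector.grasp(squeeze=None): open the fingers fully, or close them until they stop; squeeze is the grip in N (None keeps the last).
- env.pause(seconds).
- solver.inverse_kinematics(position, orientation): joint angles nearest the present ones, or None.
- env.sense(): the state.
- viewer.read_camera(name): name is "scene" or "top" or "wrist"; returns (picture, depth): 420x560x3 uint8, red, green, blue; 420x560 float32, m along the optical axis (not along the pixel's ray), 0 where there is no reading.
- viewer.camera_info(name): a dict with "intrinsics" (3x3 intrinsics, pixels), "dist_coeffs" ([k1, k2, p1, p2, k3] as OpenCV has them; the pictures are not rectified), "eye" and "rotation" of the camera in the world; the wrist camera has in their place "T_tool_cam" (4x4, takes a point from camera to tool coordinates, whose origin is the TCP and whose axes are the flange's). Camera axes: x right, y up, looking along -z (the intrinsics and any distortion apply to the point x, -y, -z); pixel columns grow to the right and rows downward; lengths in m; the calibration is good to about 2 mm. A picture is of the moment at which its call begins: read the wrist's pose just before it. camera_info takes no time and is no camera call.
A pose or a line that the arm cannot do raises env.PlanningError and nothing moves.
- workorder.finish_job(): hands the job in; it is judged then, once.
Trained networks look in the newest picture that a camera, given by its name, has taken for a name from the list of things; names that differ only in an ending like _2 or _b are one class to them, and where a whole thing is asked for, a point or a joint stands for the part that bears it (a point fixed in the world has none). Each returns a list of dicts, best first, with "score" (0 to 1); they miss things now and then, are a little off and sometimes report something else, mostly with a low value. They report only what shows in the picture. A call takes as long as a camera call.
- search_frame(camera, name): "at" ([x, y, z] in m, in world coordinates, good to about 4 mm: the middle of the surface that is visible of it).
- tip_of(camera, name): "at" ([x, y, z] in m, in world coordinates, good to about 4 mm: a listed point, or the origin of a listed thing).
The state is a dict: "t": time; "joint_positions": joint angles; "joint_velocities": joint speeds; "tau": joint torques, N m; "ee_pos": TCP position; "tcp_rot": TCP orientation; "wrist_force": force on the tool from outside, world axes, zero at the start; "moment": the same for the moment, N m; "gripper_width": finger opening in m; "grasp_force": force on a finger pad.
Only numpy, scipy, OpenCV 4.12 (cv2) and the standard library are available. Lean on these libraries where they do the work, as an engineer would, in place of code of your own. Each camera call takes 0.05 s, during which the arm holds its last target. There are 200 camera calls.

## Task

The knife disc of the root slicer has to come off for cleaning: slacken the large wing nut in the middle of the disc by about a quarter turn and let go of it. It has a left-hand thread, so it loosens clockwise as seen from above; the usual direction would only tighten it, so do not force it that way. Leave the small wing nut on the thickness gauge beside the disc as it is.

Things in the scene. Friction and masses are not known exactly. Their poses are not given: they have to be found in the camera images.
- disc_nut_grip (a point): Large brass wing nut at the centre of the fixed white root slicer's round steel disc (150 mm, locked). Upright bar 54 long (frame's x), 12 thick (y), round ears at its ends; the frame turns with it, z up. Point to grip: on the spindle axis, 98 mm above the counter, 12 below the ears' top, 6 below the bar's; a hub 34 across begins 25 below the point, the disc's top lies 38 below.
- disc_nut (a joint): Angle of the large wing nut about its vertical spindle, rad: about 0 (0 to 0.1) tight at the start, growing clockwise seen from above, which loosens it (left-hand thread); 1.57 is a quarter turn loosened, below 0 overtightened. Steady friction 0.12 N m; it stays where left and does not rise.
- gauge_nut_grip (a point): Middle of the small brass wing nut (36 mm long along this frame's x, 9 thick along y, its ears' top 8 above the point) on the flat thickness-gauge bracket of the same slicer, 140 mm from the large nut, 74 mm above the counter. To be left alone.
- gauge_nut (a joint): Turning angle of the small wing nut in rad, clockwise seen from above positive; it starts at 0 to within 0.05 and turns as easily as the large one.

How it is judged:
At the end, for the whole second after the job is handed in: The large wing nut stands still between 1.1 and 2.2 rad clockwise of tight (a quarter turn, -27 to +36 degrees), and the small wing nut is within 0.3 rad of its zero (value of joint disc_nut between 1.1 and 2.2 rad and velocity of joint disc_nut between -0.1 and 0.1 rad/s and value of joint gauge_nut between -0.3 and 0.3 rad); the robot touches nothing.
It fails at once if the large wing nut is forced tighter (below -0.2 rad) (value of joint disc_nut below -0.2 rad).
It fails at once if the small wing nut on the gauge is turned by more than 0.3 rad (value of joint gauge_nut above 0.3 rad or value of joint gauge_nut below -0.3 rad).
It also fails if it takes over 35 s, if anything falls off the work surface, if the arm or the gripper's body presses on something with over 40 N, if the wrist force passes 120 N, or if a joint passes its speed limit or range.

## Working session

There is one attempt and no reset: what is moved stays moved. The work goes in short steps, each a Python script; the robot and the scene stay as the last script left them, time stands still between calls to the robot, and variables do not carry over. Pictures are saved under pics/ and viewed, at most 10 in all, crops included, and the job is handed in when it is done.

```bash
mkdir -p pics; cat > h.py <<'E'
import numpy as np, cv2
from station import env, effector, solver, viewer, workorder, search_frame, tip_of
def snap(c,fn=None):
    s=env.sense(); p,d=viewer.read_camera(c); i=viewer.camera_info(c)
    if 'eye' in i: R,e=np.array(i['rotation']),np.array(i['eye'])
    else:
        T=np.array(i['T_tool_cam']); Rt=np.array(s['tcp_rot']); R=Rt@T[:3,:3]; e=Rt@T[:3,3]+s['ee_pos']
    if fn: cv2.imwrite('pics/'+fn,p[:,:,::-1])
    return p,d,np.array(i['intrinsics']),np.array(i['dist_coeffs']),R,e
def cloud(d,K,D,R,e):
    h,w=d.shape; v,u=np.mgrid[:h,:w]
    n=cv2.undistortPoints(np.stack([u,v],-1).reshape(-1,1,2).astype(float),K,D).reshape(h,w,2)
    c=np.stack([n[...,0]*d,-n[...,1]*d,-d],-1)
    W=c@R.T+e; W[d<=0]=np.nan
    return W
E
python3 - <<'E'
from h import *
for c in ['top','scene']:
    p,d,K,D,R,e=snap(c,c+'0.png')
    for n in ['disc_nut_grip','gauge_nut_grip']:
        print(c,n,[(np.round(r['at'],4),round(r['score'],2)) for r in tip_of(c,n)[:3]])
    W=cloud(d,K,D,R,e); np.save(c+'.npy',W); np.save(c+'p.npy',p)
print(env.sense()['tcp_rot'],env.sense()['t'])
E
```

```text
top disc_nut_grip [(array([0.5216, 0.0484, 0.0966]), 0.71)]
top gauge_nut_grip []
scene disc_nut_grip [(array([0.5235, 0.0461, 0.0961]), 0.81)]
scene gauge_nut_grip [(array([ 0.4825, -0.0874,  0.0742]), 0.61)]
[[ 9.50881038e-01  3.09556450e-01 -2.38304726e-04]
 [ 3.09556538e-01 -9.50880860e-01  5.83043999e-04]
 [-4.61143727e-05 -6.28174268e-04 -9.99999802e-01]] 0.3
```

```bash
python3 - <<'E'
import numpy as np,cv2
for c in ['top','scene']:
    W=np.load(c+'.npy')
    m=(np.hypot(W[...,0]-.5225,W[...,1]-.047)<.045)&(W[...,2]>.084)&(W[...,2]<.13)
    P=W[m]; print(c,len(P),P[:,2].max())
    r=cv2.minAreaRect((P[:,:2]*1000).astype(np.float32)); print(r)
    m2=(np.hypot(W[...,0]-.4825,W[...,1]+.0874)<.03)&(W[...,2]>.07)&(W[...,2]<.1); Q=W[m2]
    if len(Q)>5: print('gauge',len(Q),np.median(Q,0),cv2.minAreaRect((Q[:,:2]*1000).astype(np.float32)))
    v,u=np.where(m); print(u.mean(),v.mean())
a=np.load('topp.npy');b=np.load('scenep.npy')
cv2.imwrite('pics/both.png',cv2.resize(np.vstack([a,b])[:,:,::-1],(400,600)))
E
```

```text
top 216 0.11368679197760279
((524.9348754882812, 48.917503356933594), (11.99674129486084, 53.68781280517578), 74.18878173828125)
gauge 108 [ 0.48922717 -0.08591247  0.07918603] ((488.556884765625, -86.1347885131836), (8.98990249633789, 35.86408996582031), 75.01721954345703)
262.587962962963 223.15740740740742
scene 253 0.11072824381052271
((523.8447875976562, 51.745262145996094), (13.054091453552246, 55.82217025756836), 73.84130859375)
gauge 96 [ 0.4870532  -0.08239828  0.07785947] ((487.2778015136719, -82.91635131835938), (10.65835952758789, 37.301395416259766), 78.55400085449219)
276.7391304347826 225.71146245059288
```

View pics/top0.png

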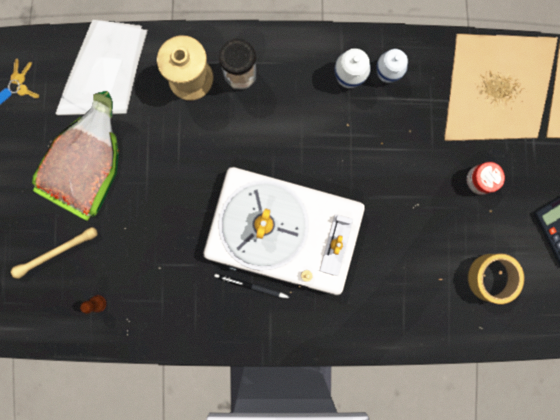

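View pics/scene0.png

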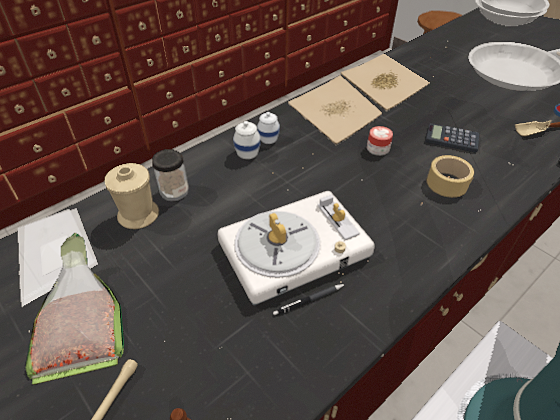

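The top view shows the slicer with the disc nut at (263,223) and the gauge nut at (337,244). In the scene view the disc nut is at (277,228). Its bar lies about -16° from world x. The heights (top at 0.111–0.114), the 54x12 size and the 140 mm spacing all fit the description.

```bash
python3 - <<'E'
from h import *
a=np.radians(-15.9)
z=np.array([0,0,-1.]); opts=[]
for s in (1,-1):
    y=s*np.array([-np.sin(a),np.cos(a),0]); R=np.stack([np.cross(y,z),y,z],1)
    q=solver.inverse_kinematics([.524,.050,.20],R); print(s,None if q is None else np.round(q,2))
    if q is not None: opts.append((q[6],R))
q7,R=min(opts,key=lambda o:abs(o[0]+.8))
print(q7); env.reach([.524,.050,.20],R); np.save('R.npy',R)
p,d,K,D,Rc,e=snap('wrist','w1.png'); W=cloud(d,K,D,Rc,e)
print([(np.round(r['at'],4),r['score']) for r in tip_of('wrist','disc_nut_grip')])
P=W[(np.hypot(W[...,0]-.524,W[...,1]-.05)<.045)&(W[...,2]>.085)&(W[...,2]<.125)]
print(len(P),P[:,2].max(),cv2.minAreaRect((P[:,:2]*1000).astype(np.float32)))
s=env.sense(); print(s['t'],s['ee_pos'],s['joint_positions'],s['gripper_width'])
E
```

```text
1 [ 0.58  0.45 -0.93  1.88  0.41  1.03  0.77]
-1 [ 0.33  0.34 -0.59  1.89  0.23  0.97 -2.21]
-2.210091110490246
[]
862 0.10994008087013779 ((525.308837890625, 49.50603103637695), (11.346112251281738, 54.41462707519531), 74.05318450927734)
3.025 [0.52414796 0.04926281 0.19994976] [ 0.32867408  0.34491195 -0.58689651  1.88869062  0.22841027  0.97458078
 -2.21002177] 0.09201338486833087
```

View pics/w1.png

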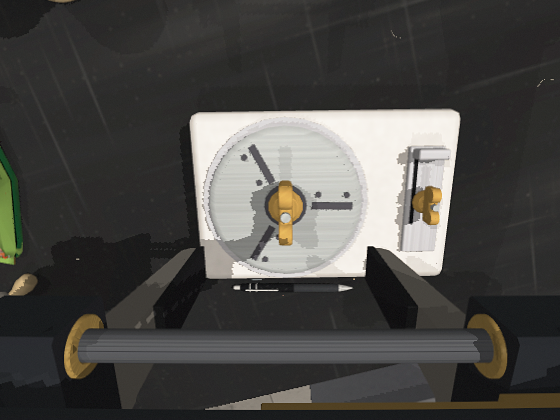

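The wrist view shows the bar upright at (286,212), squarely between the fingers, with the gauge nut well clear at (430,205). Its position and angle agree with the top camera. Next I'll check the sign of joint 7 in the air, then descend, grip and turn.

```bash
python3 - <<'E'
from h import *
R=np.load('R.npy')
yaw=lambda:(lambda r:np.arctan2(r[1][1],r[0][1]))(env.sense()['tcp_rot'])
q=np.array(env.sense()['joint_positions']); y0=yaw()
q[6]+=.1; env.goto_joints(q); dy=yaw()-y0; s=-np.sign(dy); print('dyaw for +0.1:',dy)
q[6]-=.1; env.goto_joints(q)
env.movel([.525,.0495,.080],frame=R,rate=.08)
st=env.sense(); print(st['ee_pos'],st['wrist_force'])
effector.grasp(squeeze=20)
st=env.sense(); print('grip',st['gripper_width'],st['grasp_force'],st['wrist_force'],st['moment'],st['t'])
if abs(dy)>.08 and .008<st['gripper_width']<.018:
    q=np.array(st['joint_positions']); y0=yaw()
    for k in range(8):
        q[6]+=s*.2; env.goto_joints(q)
        st=env.sense(); f=np.linalg.norm(st['wrist_force']); print(k,np.round(yaw()-y0,3),round(f,1),np.round(st['moment'],2),st['gripper_width'],st['ee_pos'])
        if f>50: break
print(st['t'])
E
```

```text
dyaw for +0.1: 0.09683875938834707
[0.52536607 0.0495075  0.08045294] [0.32589638 1.21254794 1.2972367 ]
grip 0.012229296870351253 20.00008060829714 [-0.28284549 -1.62104291  0.91473552] [-0.28505412  0.19814154  0.13903393] 6.3583
0 -0.197 1.6 [-0.02  0.11 -0.14] 0.012169237880996196 [0.52485743 0.04905223 0.07999941]
1 -0.395 1.4 [-0.03  0.12 -0.13] 0.01206527476353023 [0.52483912 0.04902179 0.07999507]
2 -0.597 1.8 [-0.08  0.2  -0.03] 0.011885094039057183 [0.52483491 0.04900296 0.0799919 ]Traceback (most recent call last):
  File "<stdin>", line 14, in <module>
station.PlanningError: the arm cannot take that pose within its joint ranges
```

Clockwise turns out to be negative joint 7, so the range ran out after 0.6 rad. I'll let go, rise, regrip half a turn round and continue.

```bash
python3 - <<'E'
from h import *
yaw=lambda:(lambda r:np.arctan2(r[1][1],r[0][1]))(env.sense()['tcp_rot'])
R=np.array(env.sense()['tcp_rot']); Rf=R@np.diag([-1,-1,1.])
effector.release(); env.movel([.525,.0495,.20],rate=.12)
env.reach([.525,.0495,.20],Rf)
p,d,K,D,Rc,e=snap('wrist'); W=cloud(d,K,D,Rc,e)
P=W[(np.hypot(W[...,0]-.525,W[...,1]-.0495)<.045)&(W[...,2]>.085)&(W[...,2]<.125)]
r=cv2.minAreaRect((P[:,:2]*1000).astype(np.float32)); print(len(P),r,'x axis deg',np.degrees(np.arctan2(Rf[1,0],Rf[0,0])))
st=env.sense(); print(st['joint_positions'],st['t'])
if st['joint_positions'][6]<-1.8: raise SystemExit('q7')
env.movel([.525,.0495,.080],rate=.08)
effector.grasp(squeeze=20)
st=env.sense(); print('grip',st['gripper_width'],st['wrist_force'],st['t'])
assert .008<st['gripper_width']<.018
q=np.array(st['joint_positions']); y0=yaw()
for k in range(5):
    q[6]-=.2; env.goto_joints(q)
    st=env.sense(); f=np.linalg.norm(st['wrist_force']); print(k,np.round(yaw()-y0,3),round(f,1),np.round(st['moment'],2),st['gripper_width'])
    if f>50: break
env.pause(.2); effector.release(); env.movel([.525,.0495,.20],rate=.12)
p,d,K,D,Rc,e=snap('wrist','w2.png'); W=cloud(d,K,D,Rc,e)
for c,h in (((.525,.0495),.085),((.4886,-.086),.07)):
    P=W[(np.hypot(W[...,0]-c[0],W[...,1]-c[1])<.045)&(W[...,2]>h)&(W[...,2]<.125)]
    if len(P)>9: print(len(P),cv2.minAreaRect((P[:,:2]*1000).astype(np.float32)))
st=env.sense(); print(st['t'],st['wrist_force'])
E
```

```text
861 ((524.9033813476562, 50.864044189453125), (11.972167015075684, 52.53472900390625), 40.12277603149414) x axis deg 129.88857215377155
[ 0.7883248   0.68049377 -1.31340762  1.86313041  0.7171453   1.18485049
 -0.07772801] 12.0417
grip 0.011877552174240752 [-2.43667415 -0.69135179  1.61046496] 14.875
0 -0.197 2.1 [-0.06  0.02 -0.17] 0.011354222223979742
1 -0.395 1.4 [-0.08  0.04 -0.11] 0.011529333630250355
2 -0.594 1.9 [-0.12  0.01 -0.08] 0.011716524297975065
3 -0.793 0.9 [-0.06 -0.01 -0.11] 0.01179874994066335
4 -0.993 0.9 [-0.14  0.01 -0.11] 0.011817874471410934
867 ((525.6152954101562, 50.83832550048828), (52.64304733276367, 11.383686065673828), 72.58031463623047)
19.05 [-0.04643046  0.01869317  0.57070845]
```

View pics/w2.png

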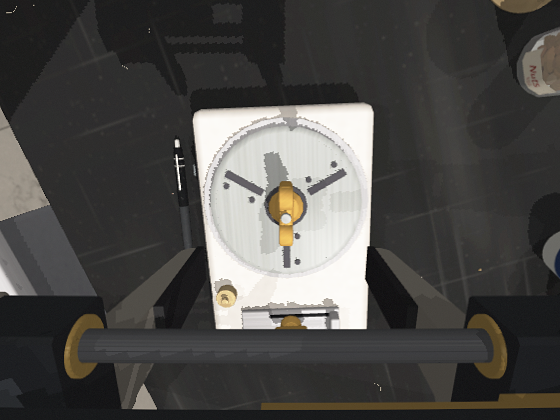

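The wrist view shows the nut's bar at (286,212), now turned to -107.4° from -15.9°. That is 91.5° clockwise (1.60 rad). The fingers are clear, and the gauge nut at (291,322) was never approached.

```bash
python3 -c "
from h import *
print(workorder.finish_job())"
```

```text
the job is handed in; nothing more can be done
None
```

I slackened the large wing nut about 1.60 rad clockwise (91.5° by the wrist camera, in two grips), let go of it and backed off, never going near the small gauge nut, then handed the job in at about 19 s; no verdict came back.

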